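Drift the worn sleeve out of an ink roller

ROBOT

A 6-joint arm with a two-finger parallel gripper is mounted at the origin on the work surface. World frame = base frame: x ahead of the robot, y to its left, z up, the work surface at z = 0. Lengths are in mm, angles in rad, forces in N, time in s.
With the tool pointing down it reaches from about 300 to 775 mm from the base axis. Payload 14.6 kg.
Tool frame: the origin (TCP) lies between the finger pads; the fingertips stand 19 mm ahead of it and the grasp point (between the pads) is the TCP; z points along the fingers, y is the line along which they close (so a half turn about z gives the same grasp; the last joint's range is limited). The gripper opens to 94 mm and grips with 3 to 60 N. Pads are 16 mm wide; open, the fingers measure 119 mm over their backs; the gripper's body (75 mm by 177 mm) begins 78 mm behind the grasp point.
Start: joints at [1.199, 0.3, 1.521, -0, 1.321, -0.067], TCP at [165.054, 524.64, 224.446] pointing down, gripper open.
Joint ranges: [-3.03, 3.03], [-0.79, 2.21], [0.23, 2.52], [-1.04, 4.18], [0, 3.07], [-2.55, 2.55]. Speed limits (rad/s): [2.22, 2.22, 2.57, 3.14, 3.14, 3.14].

INTERFACE

Orientations are given as [roll, pitch, yaw] about the fixed x, y, z axes, in that order (R = Rz(yaw) Ry(pitch) Rx(roll)).
In Python, from cell import monitor, imaging, job, find_in, trace gives the robot as it stands. The module is installed in compiled form; this text tells all that it offers.
- The arm moves only by the tool arm_command, never from a script. Its argument "steps" is a list of rows, each a list of 5 numbers: the opening, from 0 (shut) to 1 (fully open), then the shift along the tool's x, y, z in mm, then the turn about the tool's z in degrees. In form: [[gripper, dx, dy, dz, turn], ...]. A call has 1 to 20 rows; each row is the pose to reach, as a shift and turn from the pose commanded when the call began, along the tool's axes at that moment; what a row does not reach only later rows make up. A row lasts 1/8 s, in which the tool goes at most 62.5 mm and 10.7 degrees, less where a joint would pass 70% of its speed; a pose out of reach is approached as far as the arm can. A call with a gripper value outside its range is refused whole. The fingers move at their own pace and stop on an object; "force" is the grip in N (left out, the last holds). Time passes only in rows, so rows that repeat a pose let the fingers close. It gives the time, the measured TCP pose, the force, the opening and the grip force at its end, in the units of the state.
- monitor.read_state(): the state, without advancing time (a new reading comes with each control period).
- imaging.camera(name): name is "side" or "top"; returns a dict with "img" (384x512x3 uint8, red, green, blue), "mtx" (3x3 intrinsics, pixels), "D" ([k1, k2, p1, p2, k3] as OpenCV has them; the pictures are not rectified), "view" (4x4, takes a point from world to camera coordinates). Camera axes: x right, y down, z forward; pixel columns grow to the right and rows downward; lengths in mm; the calibration is good to about 2 mm. A picture is of the moment at which its call begins. There is no depth.
- job.sign_off(): hands the job in; it is judged then, once.
Trained networks look in a picture, given as the dict that the camera call returned (one of the last four; its "shot" number tells which), for a name from the list of things; names that differ only in an ending like _2 or _b are one class to them, and where a whole thing is asked for, a point or a joint stands for the part that bears it (a point fixed in the world has none). Each returns a list of dicts, best first, with "p" (0 to 1); they miss things now and then, are a little off and sometimes report something else, mostly with a low value. They report only what shows in the picture. A call takes as long as a camera call. They do not tell look-alikes from the thing itself.
- find_in(picture, target): "rect" ([centre column, centre row, width, height] in pixels, round what is visible of it).
- trace(picture, target): "region" (384x512 bool, what is visible of it) and "rect" ([centre column, centre row, width, height] in pixels, round what is visible of it).
The state is a dict: "clock": time; "joints": joint angles; "qd": joint speeds; "effort": joint torques, N m; "eef_pos": TCP position; "eef_rot": TCP orientation; "wrist_force": force on the tool from outside, world axes, zero at the start; "moment": the same for the moment, N m; "finger_gap": finger opening in mm; "finger_force": force on a finger pad.
Only numpy, scipy, OpenCV 4.12 (cv2) and the standard library are available. Lean on these libraries where they do the work, as an engineer would, in place of code of your own. Each camera call takes 0.05 s, during which the arm holds its last target. There are 200 camera calls.

TASK

A worn brass sleeve is stuck in the bore of the ink roller that is clamped in its cradle: take the aluminium drift rod from its wooden rest, push it through the bore from the end away from the tray until the sleeve drops out of the far end into the steel tray, shifting your grip back along the rod as it goes in. Then draw the rod out and lay it back in its rest, about centred, as you found it. Do not touch the sleeve with the gripper, and leave the tin, the bottle and the palette knife where they are.

Things in the scene. Friction and masses are not known exactly. Their poses are not given: they have to be found in the camera images.
- roller: Rubber ink roller with dark steel core, 60 mm diameter, 160 mm long, lying level, strapped in two wooden saddles on a plywood base (132 x 110 x 10 mm); fixed. Origin on the bench below the roller's middle; x runs along the bore in the push direction (mouth to exit, towards the tray), z up. Straps' top 107 mm above the bench. Through bore 24 mm across (eight-sided), axis 75 mm above the bench.
- bore_mouth (a point): Centre of the clear opening (24 wide, 21.5 mm high) where the rod goes in, 80 mm from mid-roller, 73.75 mm above the bench; x points into the bore. A narrow sprung steel strip lines the top of the bore from 12 mm inside the mouth to 12 mm before the exit; it grips the sleeve: sliding it takes about 8 to 16 N (differs each run) until it is past the strip.
- bore_exit (a point): The same point at the far end of the bore, 160 mm further along x, where the sleeve drops out.
- sleeve: Worn brass sleeve inside the bore, 22 mm outside diameter, 12 mm hole, 30 mm long, 75 g. Origin at its centre, x along its axis. Its near face starts 40 to 85 mm inside the mouth. The rod cannot pass it or enter its hole; it drops out when the rod's tip is about at the exit (push the tip up to 5 mm past it).
- tray: Open steel tray under and past the roller's far end, fixed, its near wall 10 mm back under the roller, 130 (along its x) x 120 x 30 mm, walls 3 mm. Origin at the centre of its underside; axes as the roller's.
- drift_center (a point): Centre of the drift: plain round aluminium rod, 18 mm diameter, 250 mm long, both ends alike with a 4 mm bevel, 170 g. x runs along the rod (rolled about x by any angle). Let go in the bore, it sags a few degrees but stays. Gripped at its middle it goes in only about 105 mm before the fingers meet the roller; it must be gripped further back to go on.
- drift: The same drift rod; origin at its centre.
- rest_center (a point): Where the rod's centre lies when home, 40 mm above the bench, in a fixed wooden rest: two V troughs, each 70 mm long, from 50 to 120 mm either side of this point, with an open gap of 100 mm between them for the fingers. x along the trough, z up. The board in the gap is 10 mm thick; the trough edges stand 48 mm above the bench, about 42 mm apart.
- ink_tin: Bystander: low round steel ink tin, 84 mm in diameter, 55 mm high; origin at the centre of its underside.
- solvent: Bystander: amber bottle, 60 mm in diameter, 150 mm high; origin at the centre of its underside.
- knife: Bystander: palette knife with a wooden handle, lying flat; origin under its middle, x along it towards the blade.
Things that resemble listed ones, but are neither listed nor needed, are in the scene too. Several things look just like the roller: the one meant starts farthest to the robot's left.

How it is judged (in metres and radians):
On the way, in this order (a step that is already met when the one before it is completed fails the run):
1. the rod, in the bore from the mouth side, has driven the sleeve 20 mm or more (distance of sleeve from where it was at the start of the episode above 0.02 m and x of drift_center in the frame of bore_mouth between -0.12 and 0.05 m and angle between the x axis of drift_center and the x axis of bore_mouth, either way round below 0.12 rad), for 0.1 s.
2. the sleeve has dropped into the tray, with the rod still in the bore (x of sleeve in the frame of tray between -0.064 and 0.064 m and y of sleeve in the frame of tray between -0.059 and 0.059 m and z of sleeve in the frame of tray below 0.03 m and x of drift_center in the frame of bore_mouth above -0.05 m and angle between the x axis of drift_center and the x axis of bore_mouth, either way round below 0.12 rad), for 0.1 s.
At the end, for the whole second after the job is handed in: The sleeve lies at rest in the tray (its centre within the walls and below the rim); the drift rod lies at rest in both troughs of its rest, its centre within 30 mm along and 6 mm across and in height of the home point, within 0.08 rad of the trough's direction (x of sleeve in the frame of tray between -0.064 and 0.064 m and y of sleeve in the frame of tray between -0.059 and 0.059 m and z of sleeve in the frame of tray below 0.03 m and x of drift_center in the frame of rest_center between -0.03 and 0.03 m and y of drift_center in the frame of rest_center between -0.006 and 0.006 m and z of drift_center in the frame of rest_center between -0.006 and 0.006 m and angle between the x axis of drift_center and the x axis of rest_center, either way round below 0.08 rad and linear speed of sleeve below 0.03 m/s and linear speed of drift below 0.02 m/s); the robot touches nothing.
It fails at once if the gripper touches the sleeve (contact force between the fingers and sleeve above 0.5 N).
It fails at once if the flat round ink tin is moved by more than 20 mm (distance of ink_tin from where it was at the start of the episode above 0.02 m).
It fails at once if the amber bottle is moved by more than 20 mm (distance of solvent from where it was at the start of the episode above 0.02 m).
It fails at once if the palette knife is moved by more than 20 mm (distance of knife from where it was at the start of the episode above 0.02 m).
It also fails if it takes over 59 s, if anything falls off the work surface, if the arm or the gripper's body presses on something with over 40 N, if the wrist force passes 120 N, or if a joint passes its speed limit or range.

## Working session

There is one attempt and no reset: what is moved stays moved. The work goes in short steps, Python scripts to look and compute and a tool call to move; the robot and the scene stay as the last step left them, time stands still between calls to the robot, and variables do not carry over. Pictures are saved under pics/ and viewed, at most 10 in all, crops included, and the job is handed in when it is done.

Besides the shell and the picture viewer there is one more tool, called after ">>>" as name([rows], argument=value, ...), one row to a line, values as JSON. arm_command: Moves the arm, as the interface text tells. Its arguments: {"type":"object","properties":{"steps":{"type":"array","items":{"type":"array","items":{"type":"number"}}},"force":{"type":"number"}},"required":["steps"]}

```bash
mkdir -p pics; python3 - <<'E'
from cell import monitor, imaging, job, find_in, trace
import cv2,pickle
s=monitor.read_state();print(s['clock'],s['eef_pos'],s['eef_rot'],s['finger_gap'])
for n in("side","top"):
    c=imaging.camera(n);cv2.imwrite(f'pics/{n}0.png',c['img'][:,:,::-1])
    pickle.dump({k:c[k] for k in('img','mtx','D','view')},open(n+'.pkl','wb'))
    for t in['roller','tray','drift','rest_center','ink_tin','solvent','knife']:
        for f in trace(c,t)[:4]:
            print(n,t,round(f['p'],2),[round(float(v)) for v in f['rect']])
E
```

```text
0.0 [164.95380501 524.42015418 223.8820095 ] [-3.14041906e+00 -4.72736338e-05  2.83683301e+00] 93.87387197009265
side roller 0.95 [324, 246, 73, 91]
side roller 0.9 [205, 336, 82, 97]
side roller 0.87 [223, 162, 48, 64]
side tray 0.65 [215, 147, 42, 34]
side drift 0.75 [169, 231, 25, 83]
side drift 0.19 [311, 197, 38, 32]
side rest_center 0.93 [174, 240, 56, 100]
side rest_center 0.73 [216, 147, 44, 34]
side ink_tin 0.66 [222, 162, 43, 64]
side ink_tin 0.6 [311, 197, 38, 29]
side solvent 0.94 [308, 307, 42, 74]
side solvent 0.7 [216, 147, 42, 33]
side knife 0.78 [307, 180, 103, 19]
top roller 0.93 [208, 217, 60, 39]
top roller 0.8 [399, 238, 66, 46]
top roller 0.68 [330, 152, 61, 49]
top roller 0.48 [224, 139, 24, 97]
top tray 0.72 [290, 266, 90, 22]
top tray 0.64 [164, 219, 48, 42]
top drift 0.81 [291, 268, 86, 21]
top rest_center 0.68 [166, 221, 49, 49]
top rest_center 0.6 [287, 264, 91, 41]
top ink_tin 0.96 [265, 144, 33, 32]
top solvent 0.65 [379, 178, 30, 29]
top knife 0.7 [226, 139, 25, 94]
```

View pics/side0.png

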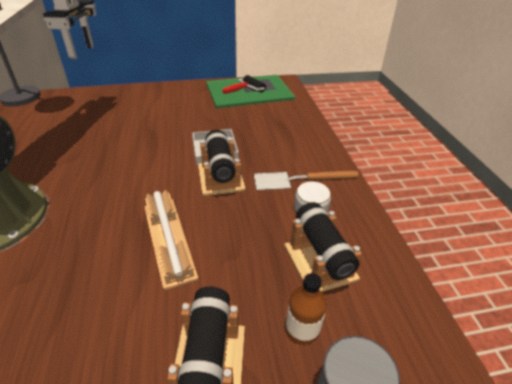

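View pics/top0.png

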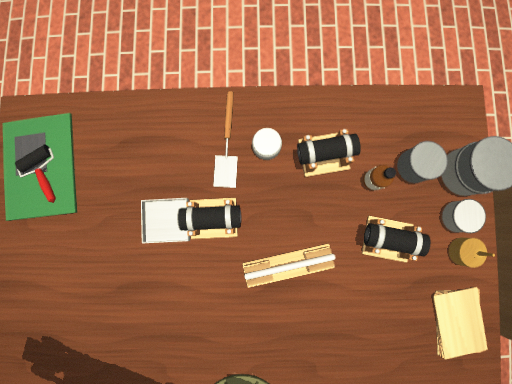

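```bash
cat > fit.py <<'E'
import numpy as np,cv2,pickle
from scipy.optimize import minimize
def proj(c,P):
    V=np.array(c['view'],float);r=cv2.Rodrigues(V[:3,:3])[0]
    return cv2.projectPoints(np.asarray(P,float).reshape(-1,3),r,V[:3,3],np.array(c['mtx'],float),np.array(c['D'],float))[0].reshape(-1,2)
def cyl(p,L,R):
    x,y,z,yaw,pit=p;u=np.array([np.cos(yaw)*np.cos(pit),np.sin(yaw)*np.cos(pit),np.sin(pit)])
    a=np.cross([0,0,1],u);a/=np.linalg.norm(a);b=np.cross(u,a);t=np.linspace(0,2*np.pi,40)
    ring=R*(np.cos(t)[:,None]*a+np.sin(t)[:,None]*b)
    return np.vstack([np.array([x,y,z])+s*L/2*u+ring for s in(-1,1)])
def soft(q,S=8):
    h=cv2.convexHull(((q+.5)*S-.5).astype(np.float32));m=np.zeros((384*S,512*S),np.uint8)
    cv2.fillConvexPoly(m,np.round(h*16).astype(np.int32),255,shift=4)
    return cv2.resize(m,(512,384),interpolation=cv2.INTER_AREA)/255.
def backproj(c,px,z):
    V=np.array(c['view'],float);n=cv2.undistortPoints(np.array([[px]],float),np.array(c['mtx'],float),np.array(c['D'],float))[0,0]
    d=V[:3,:3].T@np.array([n[0],n[1],1]);o=-V[:3,:3].T@V[:3,3];return o+d*(z-o[2])/d[2]
def fit(cs,ms,p0,L,R,free,step=(10,10,5,.05,.03)):
    p0=np.array(p0,float);f=list(free);st=np.array(step)[f]
    def cost(v):
        p=p0.copy();p[f]=p0[f]+v*st
        return sum(np.abs(soft(proj(c,cyl(p,L,R)))-m).sum()/m.sum() for c,m in zip(cs,ms))
    sx=np.vstack([np.zeros(len(f)),np.eye(len(f))])
    r=minimize(cost,np.zeros(len(f)),method='Nelder-Mead',options=dict(initial_simplex=sx,maxfev=250,xatol=.01,fatol=1e-4))
    p=p0.copy();p[f]+=r.x*st;return p,r.fun
E
python3 - <<'E'
from fit import *
from cell import imaging,trace
S=imaging.camera('side');T=imaging.camera('top')
def reg(c,t,xy):
    return min(trace(c,t),key=lambda f:np.hypot(f['rect'][0]-xy[0],f['rect'][1]-xy[1]))['region'].astype(float)
for c in(S,T):print(np.round(-np.array(c['view'])[:3,:3].T@np.array(c['view'])[:3,3]))
a=backproj(T,(246,273),40)[:2];b=backproj(T,(336,258),40)[:2];print('rod ends',a,b,np.hypot(*(a-b)))
ds,dt=reg(S,'drift',(169,231)),reg(T,'drift',(291,268))
m=(a+b)/2;d=b-a
p0=[*m,45,np.arctan2(d[1],d[0]),0]
for cs,ms in(([S,T],[ds,dt]),):
    p,f=fit(cs,ms,p0,250,9,(0,1,2,3,4));print('rod',np.round(p,3),f)
rodp=p
k=[]
vis=[]
a=backproj(T,(240,216),75)[:2];b=backproj(T,(180,219),75)[:2];print('roller',a,b,np.hypot(*(a-b)))
d=b-a;p0=[*((a+b)/2),75,np.arctan2(d[1],d[0]),0]
hs=[]
for c,xy in((S,(223,162)),(T,(208,217))):
    r=reg(c,'roller',xy);rr=cv2.dilate(r,np.ones((3,3)))
    dark=((c['img'].max(2)<62)&(rr>0)).astype(np.uint8)
    n,l,st,_=cv2.connectedComponentsWithStats(dark)
    keep=np.isin(l,[i for i in range(1,n) if st[i,4]>=12])
    pts=np.argwhere(keep)[:,::-1].astype(np.float32)
    cor=np.vstack([pts+np.array(o) for o in((-.5,-.5),(.5,-.5),(-.5,.5),(.5,.5))])
    hs.append(soft(cor))
p,f=fit([S,T],hs,p0,160,30,(0,1,2,3));print('roller',np.round(p,3),f)
p2,f=fit([T],hs[1:],[*p0],160,30,(0,1,3));print('roller top only z75',np.round(p2,3),f)
p3,f=fit([S],hs[:1],[*p0],160,30,(0,1,3));print('roller side only z75',np.round(p3,3),f)
out=[]
for c,(x,y),h in((S,(215,165),hs[0]),(T,(200,218),hs[1])):
    im=c['img'][:,:,::-1].copy();Z=7
    big=cv2.resize(im[y-38:y+38,x-55:x+55],None,fx=Z,fy=Z,interpolation=cv2.INTER_CUBIC)
    o=np.array([x-55,y-38])
    for q,col in((proj(c,cyl(p,160,30)),(0,255,255)),):
        for ring in(q[:40],q[40:],cv2.convexHull(q.astype(np.float32)).reshape(-1,2)):
            cv2.polylines(big,[np.int32((ring-o+.5)*Z)],True,col,1)
    cs,_=cv2.findContours(cv2.resize((h*255).astype(np.uint8)[y-38:y+38,x-55:x+55],None,fx=Z,fy=Z)//128,0,1)
    cv2.drawContours(big,cs,-1,(255,0,255),1)
    out.append(big)
cv2.imwrite('pics/rollers.png',cv2.resize(np.vstack(out),(430,594)))
out=[]
E
```

```text
[ 512. -687.  597.]
[ 535.  -69. 1031.]
rod ends [410.0665071  -19.60041517] [ 445.66957218 -264.40491821] 247.37991622972055
rod [ 4.22642e+02 -1.31067e+02  3.21700e+01 -1.36700e+00  2.40000e-02] 0.29296599652519234
roller [563.3995991   -7.66716349] [558.01599039 151.85829261] 159.6162723045203
roller [560.744  74.179  59.908   1.602   0.   ] 0.26687828160612304
roller top only z75 [560.969  71.085  75.      1.605   0.   ] 0.04416763879647083
roller side only z75 [558.099  74.871  75.      1.608   0.   ] 0.23085904516420963
```

View pics/rollers.png

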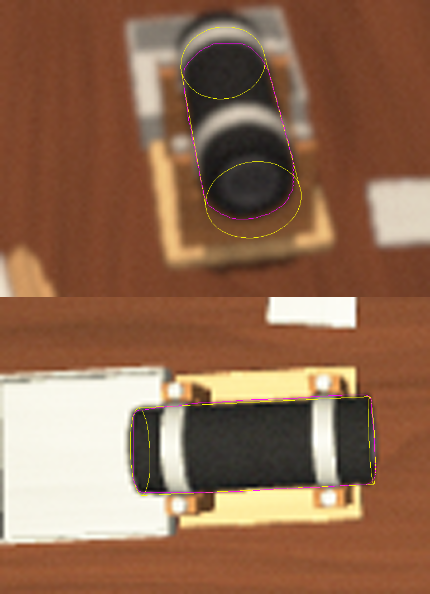

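```bash
python3 - <<'E'
from fit import *
S=pickle.load(open('side.pkl','rb'));T=pickle.load(open('top.pkl','rb'))
def comp(c,rect,mask,minA):
    x,y,w,h=rect;r=np.zeros((384,512),bool);r[y-h//2:y+h//2,x-w//2:x+w//2]=1
    n,l,st,_=cv2.connectedComponentsWithStats((mask&r).astype(np.uint8))
    return np.isin(l,[i for i in range(1,n) if st[i,4]>=minA])
def hull(k):
    pts=np.argwhere(k)[:,::-1].astype(np.float32)
    return soft(np.vstack([pts+np.array(o) for o in((-.5,-.5),(.5,-.5),(-.5,.5),(.5,.5))]))
M=[]
for c,rect in((S,(222,157,40,60)),(T,(210,217,70,40))):
    i=c['img'].astype(int);M.append(hull(comp(c,rect,(i.max(2)<72)&(i.max(2)-i.min(2)<25),5)))
p0=[561,71,75,1.605,0]
pr,f=fit([S,T],M,p0,160,30,(0,1,2,3));print('roller',np.round(pr,3),f)
for c,m,n in((S,M[:1],'S'),(T,M[1:],'T')):
    q,f=fit([c],m,p0,160,30,(0,1,3));print(n,np.round(q,3),f)
D=[]
for c,rect in((S,(169,231,44,100)),(T,(291,266,110,50))):
    i=c['img'].astype(int);k=comp(c,rect,(i.max(2)-i.min(2)<50)&(i.max(2)>130),40);D.append(hull(k));print(k.sum(),D[-1].sum())
p0=[428,-142,40,-1.426,0]
pd,f=fit([S,T],D,p0,250,9,(0,1,2,3,4));print('rod',np.round(pd,3),f)
for c,m,n in((S,D[:1],'S'),(T,D[1:],'T')):
    q,f=fit([c],m,p0,250,9,(0,1,3));print(n,np.round(q,3),f)
out=[]
for c,(x,y),h,p,L,R in((S,(222,157),M[0],pr,160,30),(S,(169,231),D[0],pd,250,9),(T,(210,217),M[1],pr,160,30),(T,(291,266),D[1],pd,250,9)):
    Z=4;o=np.array([x-50,y-50])
    big=cv2.resize(c['img'][y-50:y+50,x-50:x+50,::-1],None,fx=Z,fy=Z,interpolation=cv2.INTER_CUBIC)
    q=proj(c,cyl(p,L,R));cv2.polylines(big,[np.int32((cv2.convexHull(q.astype(np.float32)).reshape(-1,2)-o+.5)*Z)],True,(0,255,255),1)
    cs,_=cv2.findContours(cv2.resize((h*255).astype(np.uint8)[y-50:y+50,x-50:x+50],None,fx=Z,fy=Z)//128,0,1)
    cv2.drawContours(big,cs,-1,(255,0,255),1);out.append(big)
cv2.imwrite('pics/f2.png',cv2.resize(np.vstack([np.hstack(out[:2]),np.hstack(out[2:])]),(600,600)))
E
```

```text
roller [560.346  73.829  72.869   1.596   0.   ] 0.1769261999315368
S [558.77   76.999  75.      1.596   0.   ] 0.09507528389582416
T [561.033  71.921  75.      1.6     0.   ] 0.04961409107783004
652 837.1019607843136
576 695.592156862745
rod [ 4.23838e+02 -1.35299e+02  3.35970e+01 -1.37100e+00 -1.00000e-02] 0.2565464562078328
S [ 423.542 -138.576   40.      -1.371    0.   ] 0.11769831491466826
T [ 425.719 -136.2     40.      -1.364    0.   ] 0.09882396716579472
```

View pics/f2.png

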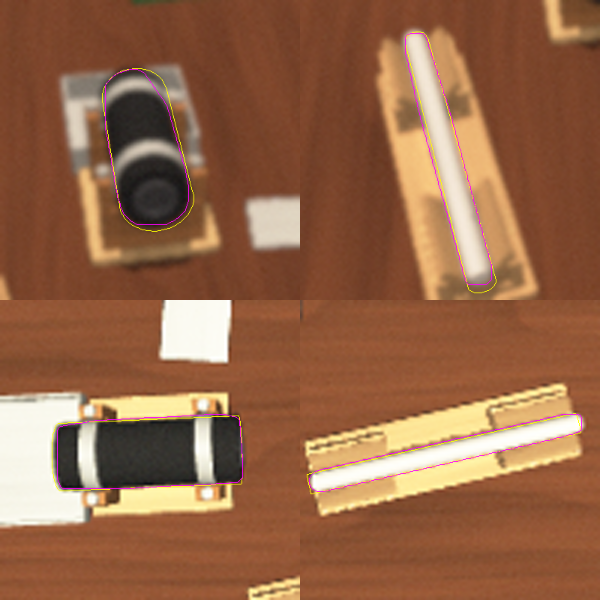

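>>> arm_command([
  [0.6,-461,-579,90,60.8],
  [0.6,-461,-579,90,60.8],
  [0.6,-461,-579,90,60.8],
  [0.6,-461,-579,90,60.8],
  [0.6,-461,-579,90,60.8],
  [0.6,-461,-579,90,60.8],
  [0.6,-461,-579,90,60.8],
  [0.6,-461,-579,90,60.8],
  [0.6,-461,-579,90,60.8],
  [0.6,-461,-579,90,60.8],
  [0.6,-461,-579,90,60.8],
  [0.6,-461,-579,90,60.8],
  [0.6,-461,-579,90,60.8],
  [0.6,-461,-579,90,60.8],
  [0.6,-461,-579,90,60.8],
], force=50)

```text
clock: 2.98
eef_pos: [431.0, -165.1, 134.8]
eef_rot: [3.141, 0.0, 1.777]
wrist_force: [0.0, 0.2, -0.6]
finger_gap: 56.1
finger_force: 0.0
```

>>> arm_command([
  [0.6,0,0,50,0],
  [0.6,0,0,94.5,0],
  [0.6,0,0,94.5,0],
  [0.6,0,0,94.5,0],
  [0,0,0,94.5,0],
  [0,0,0,94.5,0],
  [0,0,0,94.5,0],
  [0,0,0,94.5,0],
  [0,0,0,94.5,0],
  [0,0,0,94.5,0],
])

```text
clock: 4.22
eef_pos: [430.0, -166.2, 39.9]
eef_rot: [-3.139, -0.001, 1.776]
wrist_force: [-10.0, -3.0, 8.6]
finger_gap: 16.7
finger_force: 50.0
```

>>> arm_command([
  [0,0,0,-30,0],
  [0,0,0,-60,0],
  [0,-10,40,-60,0],
  [0,-25,80,-60,5],
  [0,-48.5,129.5,-50,10.2],
  [0,-48.5,129.5,-34,10.2],
  [0,-48.5,129.5,-34,10.2],
  [0,-48.5,129.5,-34,10.2],
  [0,-48.5,129.5,-34,10.2],
])

```text
clock: 5.35
eef_pos: [567.5, -187.2, 75.0]
eef_rot: [3.141, 0.0, 1.598]
wrist_force: [-0.4, -0.2, -1.5]
finger_gap: 16.8
finger_force: 50.0
```

```bash
cat > look.py <<'E'
from fit import *
from cell import imaging,monitor
import sys
s=monitor.read_state();print(s['eef_pos'],s['eef_rot'],s['wrist_force'],s['finger_gap'])
S=imaging.camera('side');T=imaging.camera('top')
for c,n in((S,'side'),(T,'top')):pickle.dump({k:c[k] for k in('img','mtx','D','view')},open(n+'1.pkl','wb'))
tcp=np.array(s['eef_pos']);yaw=s['eef_rot'][2]
off=float(sys.argv[1]);u=np.array([np.cos(yaw),np.sin(yaw),0]);rc=tcp+off*u
R=[560.5,73,75,1.598,0];out=[]
for c in(S,T):
    ctr=proj(c,[[563,-70,75]])[0].astype(int);x0,y0=ctr-[50,35];Z=8;o=np.array([x0,y0])
    im=cv2.resize(c['img'][y0:y0+70,x0:x0+100,::-1],None,fx=Z,fy=Z,interpolation=cv2.INTER_CUBIC)
    for p,L,r in((R,160,30),([*rc,yaw,0],250,9),(R,160,12)):
        q=proj(c,cyl(p,L,r))
        for h in(q[:40],q[40:],cv2.convexHull(q.astype(np.float32)).reshape(-1,2)):
            cv2.polylines(im,[np.int32((h-o+.5)*Z)],True,(0,255,255),1)
    out.append(im)
cv2.imwrite(sys.argv[2],cv2.resize(np.vstack(out),(428,600),interpolation=cv2.INTER_AREA))
E
python3 look.py 30 pics/m1.png
```

```text
[ 567.52990602 -187.23280272   74.95015898] [3.14053191e+00 4.43108961e-04 1.59764879e+00] [-0.43358234 -0.19827529 -1.50592201] 16.799513486078254
```

View pics/m1.png

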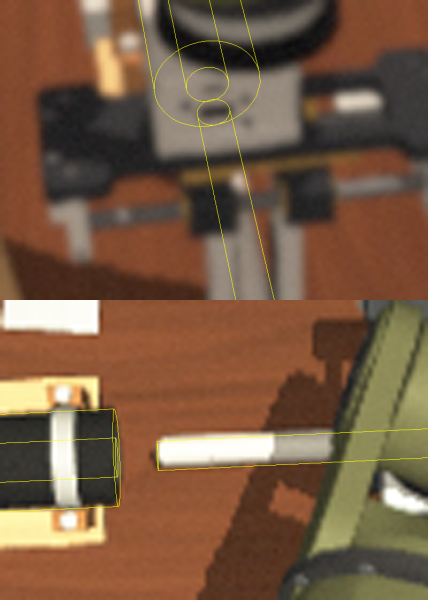

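```bash
python3 - <<'E'
from fit import *
T=pickle.load(open('top1.pkl','rb'));i=T['img'].astype(float)
u=np.array([np.cos(1.598),np.sin(1.598),0]);n=np.array([-u[1],u[0],0])  # n ~ -x
def prof(c0,s,dark,W):
    t=np.arange(-W,W+.1,.5);P=c0+s*u+t[:,None]*n
    q=proj(T,P).astype(np.float32);g=cv2.remap(i.mean(2).astype(np.float32),q[:,0],q[:,1],cv2.INTER_LINEAR).ravel()
    return t,g
tcp=np.array([567.53,-187.23,75]);
for nm,c0,ss,W in(('rod',tcp,range(80,150,6),20),('roll',np.array([561,71.9,75]),[-72,-66,-20,-10,0,10,20,30],45)):
    r=[]
    for s in ss:
        t,g=prof(c0,s,0,W)
        if nm=='roll':g=-g
        th=(np.percentile(g,90)+np.percentile(g,8))/2 if nm=='rod' else (np.median(g[abs(t)<15])-75)/2-0
        if nm=='roll': th=-70
        k=g>th; a=np.argmax(k);b=len(k)-1-np.argmax(k[::-1]);r.append(((t[a]+t[b])/2,t[b]-t[a]))
    r=np.array(r);print(nm,np.round(r,1).tolist(),np.polyfit(np.array(list(ss)),r[:,0],1))
# tip
t=np.arange(60,200,.5);P=tcp+t[:,None]*u;q=proj(T,P+[0,0,5]).astype(np.float32);g=cv2.remap(i.mean(2).astype(np.float32),q[:,0],q[:,1],cv2.INTER_LINEAR).ravel()
print([(int(a),int(b)) for a,b in zip(t[160:240:6],g[160:240:6])])
E
```

```text
rod [[-2.0, 16.0], [-2.8, 15.5], [-2.8, 16.5], [-2.8, 16.5], [-3.0, 16.0], [-3.0, 16.0], [-3.2, 16.5], [-3.2, 16.5], [-2.8, 16.5], [-2.8, 16.5], [-3.0, 16.0], [-3.0, 16.0]] [-0.0083042  -1.91579254]
roll [[-1.0, 61.0], [0.0, 56.0], [0.2, 55.5], [0.5, 56.0], [0.0, 56.0], [0.2, 56.5], [0.5, 55.0], [1.5, 60.0]] [0.01467642 0.44813164]
[(140, 249), (143, 249), (146, 249), (149, 250), (152, 243), (155, 134), (158, 61), (161, 94), (164, 99), (167, 98), (170, 99), (173, 100), (176, 88), (179, 85)]
```

>>> arm_command([
  [0,0,-2.3,1.2,0],
  [0,8,-2.3,1.2,0],
  [0,16,-2.3,1.2,0],
  [0,22,-2.3,1.2,0],
  [0,27,-2.3,1.2,0],
  [0,32,-2.3,1.2,0],
  [0,37,-2.3,1.2,0],
  [0,37,-2.3,1.2,0],
])

```text
clock: 6.45
eef_pos: [564.4, -149.9, 72.7]
eef_rot: [-3.141, -0.0, 1.598]
wrist_force: [0.2, -0.5, -1.9]
finger_gap: 16.6
finger_force: 50.0
```

>>> arm_command([
  [0,6,0,-0.5,0],
  [0,12,0,-0.5,0],
  [0,18,0,-0.5,0],
  [0,24,0,-0.5,0],
  [0,30,0,-0.5,0],
  [0,30,0,-0.5,0],
])

```text
clock: 7.2
eef_pos: [563.6, -119.8, 73.3]
eef_rot: [-3.142, -0.0, 1.598]
wrist_force: [-0.4, 0.0, -2.0]
finger_gap: 16.8
finger_force: 50.0
```

```bash
python3 look.py 30 pics/m2.png
```

```text
[ 563.61903098 -119.798401     73.26873823] [-3.14156791e+00 -5.24166072e-05  1.59811226e+00] [-0.40856689  0.03611812 -2.0119455 ] 16.835713933621218
```

View pics/m2.png

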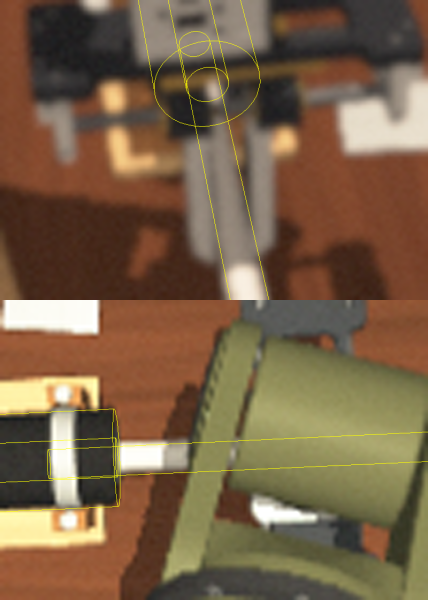

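>>> arm_command([
  [0,8,0,-0.4,0],
  [0,16,0,-0.4,0],
  [0,24,0,-0.4,0],
  [0,32,0,-0.4,0],
  [0,40,0,-0.4,0],
  [0,46,0,-0.4,0],
  [0,52,0,-0.4,0],
  [0,58,0,-0.4,0],
  [0,58,0,-0.4,0],
])

```text
clock: 8.43
eef_pos: [562.3, -63.2, 73.9]
eef_rot: [3.141, 0.002, 1.598]
wrist_force: [-0.8, -9.6, -1.6]
finger_gap: 16.8
finger_force: 50.0
```

Pushing the sleeve at about 10 N, and the grip is holding.

>>> arm_command([
  [0,6,0,0,0],
  [0,12,0,0,0],
  [0,18,0,0,0],
  [0,24,0,0,0],
  [0,30,0,0,0],
  [0,35,0,0,0],
  [0,35,0,0,0],
])

```text
clock: 9.3
eef_pos: [561.2, -28.1, 73.8]
eef_rot: [3.141, 0.002, 1.598]
wrist_force: [0.7, -9.6, -2.2]
finger_gap: 16.5
finger_force: 50.0
```

>>> arm_command([
  [0.45,0,0,0,0],
  [0.45,0,0,0,0],
  [0.45,0,0,0,0],
  [0.45,0,0,0,0],
  [0.45,-28,0,0,0],
  [0.45,-56,0,0,0],
  [0.45,-56,0,0,0],
  [0,-56,0,0,0],
  [0,-56,0,0,0],
  [0,-56,0,0,0],
  [0,-56,0,0,0],
  [0,-56,0,0,0],
])

```text
clock: 10.8
eef_pos: [562.6, -83.0, 73.6]
eef_rot: [-3.142, -0.0, 1.598]
wrist_force: [0.3, 1.8, 0.6]
finger_gap: 16.7
finger_force: 50.0
```

>>> arm_command([
  [0,5,0,0,0],
  [0,10,0,0,0],
  [0,15,0,0,0],
  [0,20,0,0,0],
  [0,25,0,0,0],
  [0,28,0,0,0],
  [0,28,0,0,0],
])

```text
clock: 11.68
eef_pos: [561.9, -54.8, 73.7]
eef_rot: [3.141, -0.0, 1.598]
wrist_force: [0.0, 1.3, 0.1]
finger_gap: 16.5
finger_force: 50.0
```

```bash
cat > tray.py <<'E'
from fit import *
from cell import imaging,find_in
import sys
out=[]
for n in('side','top'):
    c=imaging.camera(n);x,y=proj(c,[[558,150,40]])[0].astype(int)
    print(n,[(round(f['p'],2),np.round(f['rect']).tolist()) for f in find_in(c,'sleeve')[:3]],x,y)
    out.append(cv2.resize(c['img'][y-28:y+28,x-40:x+40,::-1],(430,300),interpolation=cv2.INTER_CUBIC))
cv2.imwrite(sys.argv[1],np.vstack(out))
E
python3 tray.py pics/t1.png
```

```text
side [(0.56, [228.0, 184.0, 7.0, 27.0])] 217 149
top [(0.61, [172.0, 221.0, 14.0, 4.0])] 183 219
```

View pics/t1.png

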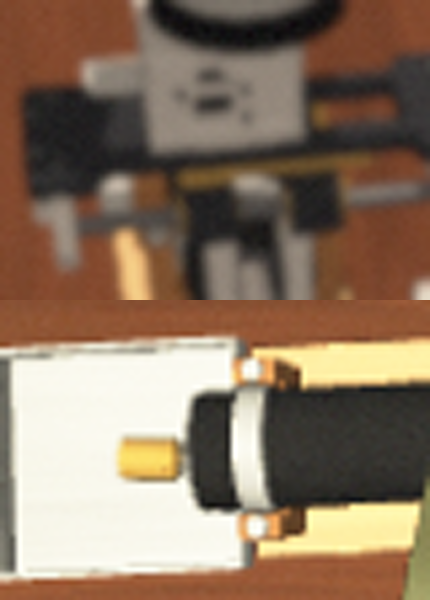

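>>> arm_command([
  [0,4,0,0,0],
  [0,4,0,0,0],
  [0,4,0,0,0],
])

```text
clock: 12.25
eef_pos: [561.8, -51.2, 73.7]
eef_rot: [3.141, -0.0, 1.598]
wrist_force: [1.2, -0.2, 1.9]
finger_gap: 17.0
finger_force: 50.0
```

```bash
python3 tray.py pics/t2.png; python3 - <<'E'
from fit import *
T=pickle.load(open('top.pkl','rb'))
a=cv2.imread('pics/t1.png')[300:].astype(int);b=cv2.imread('pics/t2.png')[300:].astype(int)
for im in(a,b):
    m=(im[:,:,2]-im[:,:,0]>60);m[:,200:]=0;m[:60]=0;m[230:]=0;k=np.argwhere(m);q=np.array([k[:,1].mean()/430*80+143,k[:,0].mean()/300*56+191]);ext=[k[:,1].min(),k[:,1].max(),k[:,0].min(),k[:,0].max()]
    print(q,ext,backproj(T,q,15),backproj(T,q,75))
E
```

```text
side [] 217 149
top [(0.46, [172.0, 221.0, 13.0, 4.0])] 183 219
[170.55836243 220.59374867] [np.int64(117), np.int64(180), np.int64(138), np.int64(179)] [555.36332257 192.62858606  15.        ] [554.15981761 177.19606482  75.        ]
[170.56277586 220.5917278 ] [np.int64(117), np.int64(180), np.int64(138), np.int64(179)] [555.36883556 192.61599155  15.        ] [554.16500499 177.18421419  75.        ]
```

>>> arm_command([
  [0,-16,0,0,0],
  [0,-32,0,0,0],
  [0,-32,0,0,0],
  [0.45,-32,0,0,0],
  [0.45,-32,0,0,0],
  [0.45,-32,0,0,0],
  [0.45,-32,0,0,0],
  [0.45,0,0,0,0],
  [0.45,24,0,0,0],
  [0.45,24,0,0,0],
  [0,24,0,0,0],
  [0,24,0,0,0],
  [0,24,0,0,0],
  [0,24,0,0,0],
  [0,24,0,0,0],
])

```text
clock: 14.32
eef_pos: [561.2, -27.5, 73.7]
eef_rot: [3.141, 0.0, 1.597]
wrist_force: [0.5, -2.3, 0.2]
finger_gap: 16.7
finger_force: 50.0
```

>>> arm_command([
  [0,-15,0,0,0],
  [0,-32,0,0,0],
  [0,-50,0,0,0],
  [0,-70,0,0,0],
  [0,-90,0,0,0],
  [0,-110,0,0,0],
  [0,-130,0,0,0],
  [0,-150,0,0,0],
  [0,-172,0,0,0],
  [0,-172,0,0,0],
  [0,-172,0,-30,0],
  [0,-172,0,-30,0],
])

```text
clock: 15.82
eef_pos: [566.7, -199.3, 105.4]
eef_rot: [3.138, 0.001, 1.598]
wrist_force: [0.8, 0.2, -2.7]
finger_gap: 16.9
finger_force: 50.0
```

```bash
python3 look.py 30 pics/m3.png
```

```text
[ 566.68968002 -199.31093938  105.4302305 ] [3.13831862e+00 1.40087251e-03 1.59798560e+00] [ 0.78871777  0.15513684 -2.65992298] 16.904231963328108
```

View pics/m3.png

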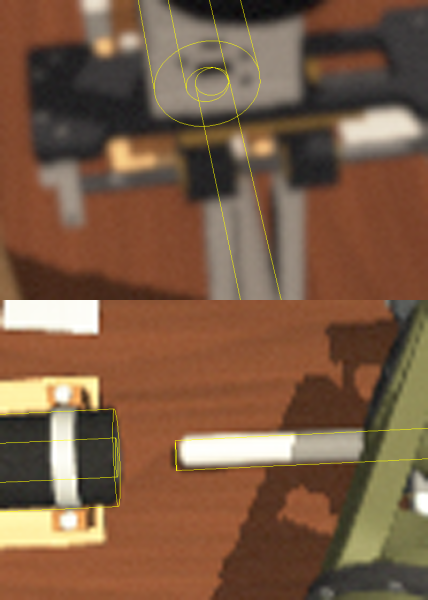

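>>> arm_command([
  [0,10,-40,0,-3],
  [0,20,-80,0,-6],
  [0,30,-120,0,-10.2],
  [0,36.8,-136.2,0,-10.2],
  [0,36.8,-136.2,0,-10.2],
  [0,36.8,-136.2,20,-10.2],
  [0,36.8,-136.2,40,-10.2],
  [0,36.8,-136.2,52,-10.2],
  [0,36.8,-136.2,60,-10.2],
  [0,36.8,-136.2,64,-10.2],
  [0,36.8,-136.2,64,-10.2],
])

```text
clock: 17.3
eef_pos: [429.9, -166.2, 41.6]
eef_rot: [3.139, 0.001, 1.776]
wrist_force: [-5.3, 6.0, 25.6]
finger_gap: 16.6
finger_force: 50.0
```

>>> arm_command([
  [0.2,0,0,-0.5,0],
  [0.6,0,0,-0.5,0],
  [0.6,0,0,-0.5,0],
  [0.6,0,0,-0.5,0],
  [0.6,0,0,-0.5,0],
  [0.6,0,0,-0.5,0],
  [0.6,0,0,-40,0],
  [0.6,0,0,-90,0],
  [0.6,0,0,-140,0],
  [0.6,-60,-100,-150,0],
  [0.6,-60,-100,-150,0],
  [0.6,-60,-100,-150,0],
  [0.6,-120,-100,-150,0],
  [0.6,-180,-60,-150,0],
  [0.6,-240,-60,-150,0],
  [0.6,-240,-60,-150,0],
])

```text
clock: 19.3
eef_pos: [419.7, -414.9, 187.7]
eef_rot: [-3.141, -0.002, 1.775]
wrist_force: [1.2, 0.5, -0.3]
finger_gap: 56.4
finger_force: 0.0
```

```bash
python3 - <<'E'
from fit import *
from cell import imaging,monitor
s=monitor.read_state();print(s['eef_pos'],s['wrist_force'])
out=[]
for n in('side','top'):
    c=imaging.camera(n);out.append(c['img'][:,:,::-1])
    a=pickle.load(open(n+'.pkl','rb'))
    x,y=(169,231) if n=='side' else (291,266);w=60
    for im in(a['img'],c['img']):
        i=im.astype(int);m=(i.max(2)-i.min(2)<50)&(i.max(2)>130);r=np.zeros_like(m);r[y-50:y+50,x-w:x+w]=1
        k,l,st,ct=cv2.connectedComponentsWithStats((m&r).astype(np.uint8));j=1+np.argmax(st[1:,4]);print(n,st[j],ct[j])
cv2.imwrite('pics/end.png',np.hstack([out[0][100:350,80:400],out[1][100:350,80:400]]))
E
```

```text
[ 419.67106169 -414.8942175   187.6906886 ] [ 1.15356553  0.49302596 -0.32041841]
side [154 192  29  84 652] [167.97852761 235.17791411]
side [109 230  31  30 593] [123.12816189 245.09106239]
top [244 254  91  26 576] [289.296875   266.28645833]
top [245 254  91  26 580] [290.31206897 266.07586207]
```

View pics/end.png

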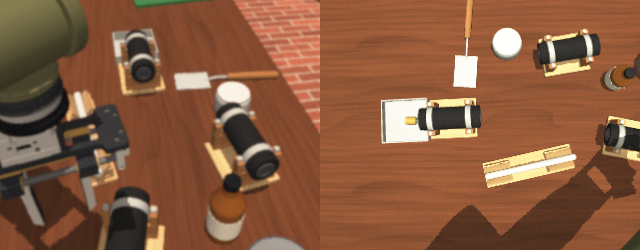

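```bash
python3 -c "
from cell import job
print(job.sign_off())"
```

```text
the job is handed in; nothing more can be done
None
```

The sleeve is out of the roller and lying in the tray, the drift rod is back in its rest within about 1 pixel of its starting place in the top view, and the job was handed in just after 19 s on the robot's clock; sign-off returned no verdict.

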